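Press the label holder home behind the shelf lip

TASK

First take the black supply box off the front of the low shelf and set it down in the middle of the blue mat. Then take the yellow label holder from its grey stand, push it upright down behind the shelf's steel lip into the label bay, white card facing out to the front (towards the robot), until it is fully home against its springy seat, pressing gently; finish while you still hold it pressed home. Leave the jar, the screwdriver and the green wipes box where they are.

Things in the scene. Friction and masses are not known exactly. Their poses are not given: they have to be found in the camera images.
- shelf: Fixed low white bench shelf, 160 deep x 340 wide x 75 mm high. Origin: centre of its underside at bench level; x points away from the front (the lip is on the -x side, facing the robot), y along the front edge, z up.
- bay (a point): Centre of the mouth of the label bay, a slot along the front edge of the shelf, level with the shelf top (75 mm above the bench), 70 mm in front of the shelf's origin; axes as the shelf's. The bay is 14 mm wide (x) and 106 mm long (y), bounded by a 4 mm steel lip at the front whose top 9 mm flares outward (at the top its outer edge is 18 mm in front of the slot centre), the shelf edge behind, and grey filler blocks flush with the shelf top at both ends.
- seat (a joint): Travel in m of the red sprung seat bar (12 x 100 mm) lying in the bay: 0 = up, its top 16 mm below the shelf top; 0.008 = fully pressed down on its hard stop, its top 24 mm below the shelf top. The spring needs about 5 N to start and 9 N at the stop, and lifts the holder again if let go.
- holder: Loose yellow plastic label holder, an upright plate 8 mm thick (x), 90 mm long (y), 65 mm high (z), about 60 g. Origin: centre of its lower edge; its -x face carries the white card, so the card faces out when holder and shelf axes point the same way. It starts standing in the stand; fully home in the bay it stands 41 mm proud of the shelf top.
- stand: Fixed grey stand, 60 x 120 mm base 8 mm thick with a 35 mm wide, 25 mm high slotted block; the holder stands in the slot (11 mm wide, 100 mm long, along y), its lower edge 8 mm above the bench. Origin: centre of its underside.
- supply: Loose black supply box, 60 (x) x 100 (y) x 36 mm (z), 0.2 to 0.4 kg, a small brass socket on its -y end. Origin: centre of its underside. It starts lying on the shelf top across the label bay.
- mat: Fixed blue mat, 130 x 130 x 3 mm. Origin: centre of its underside on the bench.
- bottle: Bystander: small amber jar with white cap and label, 48 mm across, 85 mm high, on one end of the shelf top. Origin: centre of its underside.
- driver: Bystander: red screwdriver 140 mm long lying flat on the bench between stand and mat, roughly along y. Origin: centre of its underside.
- wipes: Bystander: green and white wipes box 220 x 110 x 85 mm on the bench beside the shelf. Origin: centre of its underside.

How it is judged:
By the outcome, as a careful person would: the job done as asked, in the order asked, and still so for the second after the job is handed in, while the arm keeps its last pose, push and grip.
It also fails if it takes over 64 s, if anything falls off the work surface, if the arm or the gripper's body presses on something with over 40 N, if the wrist force passes 120 N, or if a joint passes its speed limit or range.

ROBOT

A 7-joint arm with a two-finger parallel gripper is mounted at the origin on the work surface. World frame = base frame: x ahead of the robot, y to its left, z up, the work surface at z = 0. Lengths are in m, angles in rad, forces in N, time in s.
With the tool pointing down it reaches from about 0.425 to 0.925 m from the base axis. Payload 6.8 kg.
Tool frame: the origin (TCP) lies between the finger pads; the fingertips stand finger_overhang ahead of it and the grasp point (between the pads) lies 6 mm ahead of it (finger_overhang is the distance from the TCP to the fingertips, in m); z points along the fingers, y is the line along which they close (so a half turn about z gives the same grasp; the last joint's range is limited). The gripper opens to 85 mm and grips with 20 to 120 N. Pads are 22 mm wide; open, the fingers measure 114 mm over their backs; the gripper's body (76 mm by 85 mm) begins 54 mm behind the grasp point. The pads swing forward as they close: fully open they stand 13 mm farther back than shut.
Start: joints at [-1.444, 0.477, 0.022, 1.555, -0.011, 1.109, -0.083], TCP at [0.157, 0.656, 0.256] pointing down, gripper open.
Joint ranges: [-2.96, 2.96], [-0.34, 2.1], [-1.41, 1.46], [0.24, 2.44], [-1.37, 4.51], [0.17, 1.92], [-2.96, 2.96]. Speed limits (rad/s): [2.39, 2.39, 3.14, 3.14, 3.14, 3.14, 3.14].

INTERFACE

Orientations are given as a unit quaternion [w, x, y, z].
In Python, from station import * gives the robot as it stands.
- The arm moves only by the tool drive_tool, never from a script. Its argument "increments" is a list of rows, each an object of numbers: "claw": the finger opening in m, from 0 to 0.0854; "dx", "dy", "dz": the shift along the tool's x, y, z in m; "wx", "wy", "wz": the turn, a rotation vector about the tool's x, y, z in degrees. A call has 1 to 20 rows; each row shifts and turns the commanded pose from where the row before left it, along the tool's axes as they then stand; what a row does not reach is not made up. A row lasts 1/8 s, in which the tool goes at most 62.5 mm and 10.7 degrees, less where a joint would pass 70% of its speed; a pose out of reach is approached as far as the arm can. A call with a gripper value outside its range is refused whole. The fingers move at their own pace and stop on an object; "newtons" is the grip in N (left out, the last holds). Time passes only in rows, so rows that do not move let the fingers close. It gives the time, the measured TCP pose, the force, the opening and the grip force at its end, in the units of the state.
- get_obs(): the state, without advancing time (a new reading comes with each control period).
- read_camera(name): name is "scene" or "top" or "wrist"; returns (picture, depth): 480x640x3 uint8, red, green, blue; 480x640 float32, m along the optical axis (not along the pixel's ray), 0 where there is no reading.
- calibration(name): a dict with "intrinsics" (3x3 intrinsics, pixels), "R" (3x3) and "t" (3): a world point X has camera coordinates R X + t; the wrist camera has in their place "mount" (4x4, takes a point from camera to tool coordinates, whose origin is the TCP and whose axes are the flange's). Camera axes: x right, y down, z forward; pixel columns grow to the right and rows downward; lengths in m; the calibration is good to about 2 mm. A picture is of the moment at which its call begins: read the wrist's pose just before it. calibration takes no time and is no camera call.
- hand_in(): hands the job in; it is judged then, once.
The state is a dict: "t": time; "q": joint angles; "joint_vel": joint speeds; "joint_torque": joint torques, N m; "eef_pos": TCP position; "tool_rot": TCP orientation; "contact_force": force on the tool from outside, world axes, zero at the start; "torque": the same for the moment, N m; "gripper_width": opening from 0.0 (shut) to 1.0 (fully open); "grasp_force": force on a finger pad.
Only numpy, scipy, OpenCV 4.12 (cv2) and the standard library are available. Lean on these libraries where they do the work, as an engineer would, in place of code of your own. Each camera call takes 0.05 s, during which the arm holds its last target. There are 200 camera calls.

## Working session

There is one attempt and no reset: what is moved stays moved. The work goes in short steps, Python scripts to look and compute and a tool call to move; the robot and the scene stay as the last step left them, time stands still between calls to the robot, and variables do not carry over. Pictures are saved under pics/ and viewed, at most 10 in all, crops included, and the job is handed in when it is done.

Besides the shell and the picture viewer there is one more tool, called after ">>>" as name(argument=value, ...), one argument or row to a line, values as JSON. drive_tool: Moves the arm, as the interface text tells. Its arguments: {"type":"object","properties":{"increments":{"type":"array","items":{"type":"object","properties":{"claw":{"type":"number"},"dx":{"type":"number"},"dy":{"type":"number"},"dz":{"type":"number"},"wx":{"type":"number"},"wy":{"type":"number"},"wz":{"type":"number"}}}},"newtons":{"type":"number"}},"required":["increments"]}

```bash
mkdir -p pics; ls
cat > h.py <<'E'
import numpy as np, cv2
from station import *
def q2R(q):
    from scipy.spatial.transform import Rotation as R
    return R.from_quat([q[1],q[2],q[3],q[0]]).as_matrix()
def cam(n):
    o=get_obs(); im,d=read_camera(n); c=calibration(n); K=np.array(c["intrinsics"])
    if n=="wrist":
        M=np.array(c["mount"]); Rt=q2R(o["tool_rot"]); Rw=Rt@M[:3,:3]; C=Rt@M[:3,3]+o["eef_pos"]
    else:
        R=np.array(c["R"]); Rw=R.T; C=-R.T@np.array(c["t"])
    return im,d,K,Rw,C
def cloud(d,K,Rw,C):
    v,u=np.mgrid[:480,:640]
    r=np.stack([u,v,np.ones_like(u)],-1)@np.linalg.inv(K).T
    return (r*d[...,None])@Rw.T+C
def ray(u,v,z,K,Rw,C):
    r=Rw@np.linalg.inv(K)@np.array([u,v,1.]); return C+r*(z-C[2])/r[2]
def save(n,im): cv2.imwrite("pics/"+n+".png",im[...,::-1])
E
python3 - <<'E'
from h import *
o=get_obs(); print(o)
a=[]
for n in("top","scene"):
    im,d,K,Rw,C=cam(n); save(n+"0",im); np.savez(n+"0.npz",im=im,d=d,K=K,Rw=Rw,C=C); print(n,C,Rw.round(2).tolist(),(d>0).mean())
print(calibration("wrist"))
import station; print([x for x in dir(station) if not x.startswith('_')])
print(getattr(station,'finger_overhang',None))
E
```

```text
pics
{'t': 0.0, 'q': array([-1.44411514,  0.47778316,  0.02237746,  1.55647025, -0.01147197,
        1.10927305, -0.08311197]), 'joint_vel': array([-0.00039445,  0.00103387, -0.00111666, -0.00018822,  0.00038193,
        0.00015883,  0.00028995]), 'joint_torque': array([-1.26294012e-04, -5.96450007e+01,  1.60796966e+00, -2.81207621e+01,
        1.24441463e-02,  9.29964735e-03,  8.49586002e-06]), 'eef_pos': array([0.15693946, 0.65594014, 0.25532983]), 'tool_rot': array([-1.77928622e-05,  1.17126862e-01,  9.93116551e-01, -9.02483830e-04]), 'contact_force': array([ 0.79453555, -0.83375702,  0.97184269]), 'torque': array([ 0.0337458 , -0.01467105, -0.04438762]), 'grasp_force': 0.0, 'gripper_width': 0.9982116687687796}
top [0.38947467 0.0766341  1.18374582] [[-0.03, -0.99, 0.16], [-1.0, 0.03, 0.01], [-0.02, -0.16, -0.99]] 0.9959537760416667
scene [1.35035337 0.52361141 0.74928527] [[-0.48, 0.52, -0.71], [0.88, 0.28, -0.39], [-0.0, -0.8, -0.59]] 0.9959895833333333
{'intrinsics': array([[333.7095152 ,   0.        , 323.2324301 ],
       [  0.        , 333.7095152 , 242.54766921],
       [  0.        ,   0.        ,   1.        ]]), 'mount': array([[ 6.66009364e-04, -9.53499794e-01, -3.01392930e-01,
         7.70236198e-02],
       [ 9.99999650e-01,  4.82564632e-04,  6.83107773e-04,
         1.35010264e-04],
       [-5.05901552e-04, -3.01393280e-01,  9.53499782e-01,
        -1.17609532e-01],
       [ 0.00000000e+00,  0.00000000e+00,  0.00000000e+00,
         1.00000000e+00]])}
['PlanningError', 'calibration', 'finger_overhang', 'get_obs', 'hand_in', 'read_camera']
0.025
```

View pics/top0.png

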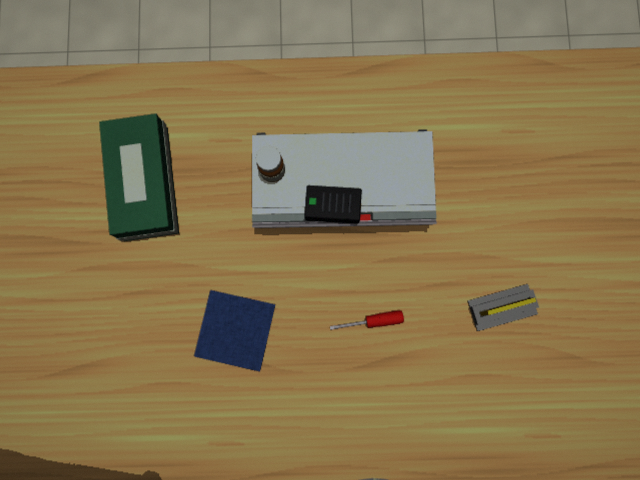

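View pics/scene0.png

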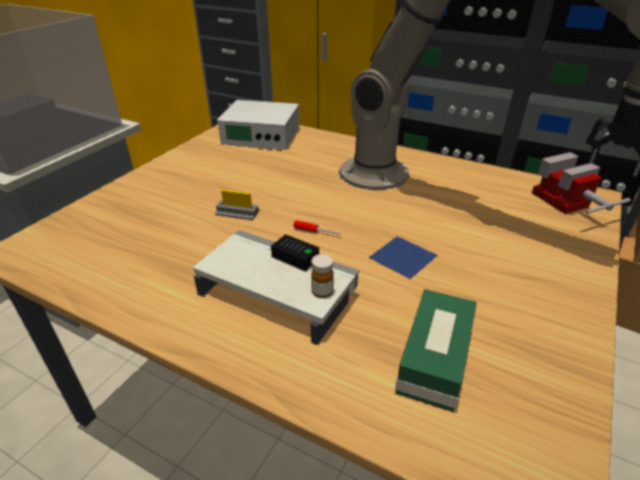

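The top view shows +x up and +y left: supply box at (333,204), shelf centre about (343,178), mat (234,330), screwdriver (367,322), stand and holder (503,307), jar (270,165), and wipes at (138,178). The scene view confirms this layout.

Run:
```python
from h import *
z=np.load("top0.npz"); im,d,K,Rw,C=[z[k] for k in("im","d","K","Rw","C")]
P=cloud(d,K,Rw,C); hsv=cv2.cvtColor(im,cv2.COLOR_RGB2HSV); H,S,V=cv2.split(hsv)
Z=P[...,2]
v,u=np.mgrid[:480,:640]
def box(u0,u1,v0,v1): return (u>u0)&(u<u1)&(v>v0)&(v<v1)
def rep(n,m):
    p=P[m]; r=cv2.minAreaRect((p[:,:2]*1000).astype(np.float32))
    print(n,m.sum(),"rect",np.round(r[0],1),np.round(r[1],1),round(r[2],1),"z",np.percentile(p[:,2],[5,50,95]).round(4))
print("bench z",np.median(Z[box(150,250,400,440)]))
rep("mat",(H>100)&(H<130)&(S>100)&box(180,290,280,380))
rep("supply",(Z>.10)&(Z<.125)&box(295,370,180,230))
rep("shelftop",(Z>.068)&(Z<.083)&box(240,445,125,235)&(S<60))
rep("shelf+supply",(Z>.068)&(Z<.12)&box(240,445,125,235))
rep("yellow",(H>20)&(H<35)&(S>180)&box(460,545,280,335)&(Z>.055))
rep("standblk",(Z>.02)&(Z<.042)&box(460,545,280,335))
rep("standall",(Z>.004)&box(460,545,280,335))
rep("jar",(Z>.14)&box(245,300,140,190))
rep("red",((H<8)|(H>172))&(S>150)&box(350,380,205,225))
rep("driver",((H<8)|(H>172))&(S>150)&box(325,410,305,335))
rep("wipes",(Z>.07)&box(90,185,105,245))
```

```text
bench z 6.382443868591103e-05
mat 4477 rect [385.8 199.2] [236.  127.9] 75.9 z [-0.0003  0.0034  0.0071]
supply 1860 rect [620.4  58.8] [100.5  61.4] 84.9 z [0.1077 0.1115 0.1149]
shelftop 13788 rect [673.   37.6] [340.  178.8] 89.5 z [0.0718 0.0757 0.0791]
shelf+supply 15943 rect [673.6  37.5] [340.1 179.8] 89.6 z [0.072  0.0761 0.1121]
yellow 230 rect [ 429.  -256.6] [ 8.3 89.9] 14.2 z [0.0686 0.0735 0.0771]
standblk 894 rect [ 429.9 -259.9] [ 35.  122.1] 14.2 z [0.0221 0.0258 0.0298]
standall 2235 rect [ 431.9 -132.7] [416.4 100.6] 88.5 z [0.0049 0.0227 0.0741]
jar 523 rect [554.7 117. ] [337.5  42.3] 20.9 z [0.1534 0.1606 0.1641]
red 63 rect [502.6  40. ] [ 20.7 236.8] 67.1 z [0.0553 0.0598 0.0637]
driver 468 rect [408.5   2.9] [ 24.3 150.8] 6.5 z [0.0164 0.0235 0.0284]
wipes 7053 rect [559.5 329.4] [574.4 203.3] 36.6 z [0.0814 0.0856 0.0893]
```

>>> drive_tool(
  increments=[
    {"wz": 10.2,"claw": 0.085},
    {"wz": 10.2},
    {"wz": 10.2},
    {"wz": 10.2},
    {"wz": 10.2},
    {"wz": 10.2},
    {"wz": 10.2},
    {"wz": 10.2},
  ],
)

```text
schema error: expected keys claw, dx, dy, dz, wx, wy, wz
```

>>> drive_tool(
  increments=[
    {"dx": -0.0369,"dy": 0.0343},
    {"dx": -0.0369,"dy": 0.0343},
    {"dx": -0.0369,"dy": 0.0343},
    {"dx": -0.0369,"dy": 0.0343},
    {"dx": -0.0369,"dy": 0.0343},
    {"dx": -0.0369,"dy": 0.0343},
    {"dx": -0.0369,"dy": 0.0343},
    {"dx": -0.0369,"dy": 0.0343},
    {"dx": -0.0369,"dy": 0.0343},
    {"dx": -0.0369,"dy": 0.0343},
    {"dx": -0.0369,"dy": 0.0343},
    {"dx": -0.0369,"dy": 0.0343},
    {"dx": -0.0369,"dy": 0.0343},
    {"dx": -0.0369,"dy": 0.0343},
    {"dx": -0.0369,"dy": 0.0343},
    {"dx": 0},
    {"dx": 0},
  ],
)

```text
schema error: expected keys claw, dx, dy, dz, wx, wy, wz
```

>>> drive_tool(
  increments=[
    {"claw": 0.085,"dx": 0,"dy": 0,"dz": 0,"wx": 0,"wy": 0,"wz": 10.2},
    {"claw": 0.085,"dx": 0,"dy": 0,"dz": 0,"wx": 0,"wy": 0,"wz": 10.2},
    {"claw": 0.085,"dx": 0,"dy": 0,"dz": 0,"wx": 0,"wy": 0,"wz": 10.2},
    {"claw": 0.085,"dx": 0,"dy": 0,"dz": 0,"wx": 0,"wy": 0,"wz": 10.2},
    {"claw": 0.085,"dx": 0,"dy": 0,"dz": 0,"wx": 0,"wy": 0,"wz": 10.2},
    {"claw": 0.085,"dx": 0,"dy": 0,"dz": 0,"wx": 0,"wy": 0,"wz": 10.2},
    {"claw": 0.085,"dx": 0,"dy": 0,"dz": 0,"wx": 0,"wy": 0,"wz": 10.2},
    {"claw": 0.085,"dx": 0,"dy": 0,"dz": 0,"wx": 0,"wy": 0,"wz": 10.2},
  ],
)

```text
t: 1.1
eef_pos: [0.1569, 0.6562, 0.2557]
tool_rot: [0.0, 0.74, 0.673, -0.0]
contact_force: [0.2, 0.7, -0.1]
gripper_width: 0.995
grasp_force: 0.0
```

>>> drive_tool(
  increments=[
    {"claw": 0.085,"dx": -0.0369,"dy": 0.0343,"dz": 0,"wx": 0,"wy": 0,"wz": 0},
    {"claw": 0.085,"dx": -0.0369,"dy": 0.0343,"dz": 0,"wx": 0,"wy": 0,"wz": 0},
    {"claw": 0.085,"dx": -0.0369,"dy": 0.0343,"dz": 0,"wx": 0,"wy": 0,"wz": 0},
    {"claw": 0.085,"dx": -0.0369,"dy": 0.0343,"dz": 0,"wx": 0,"wy": 0,"wz": 0},
    {"claw": 0.085,"dx": -0.0369,"dy": 0.0343,"dz": 0,"wx": 0,"wy": 0,"wz": 0},
    {"claw": 0.085,"dx": -0.0369,"dy": 0.0343,"dz": 0,"wx": 0,"wy": 0,"wz": 0},
    {"claw": 0.085,"dx": -0.0369,"dy": 0.0343,"dz": 0,"wx": 0,"wy": 0,"wz": 0},
    {"claw": 0.085,"dx": -0.0369,"dy": 0.0343,"dz": 0,"wx": 0,"wy": 0,"wz": 0},
    {"claw": 0.085,"dx": -0.0369,"dy": 0.0343,"dz": 0,"wx": 0,"wy": 0,"wz": 0},
    {"claw": 0.085,"dx": -0.0369,"dy": 0.0343,"dz": 0,"wx": 0,"wy": 0,"wz": 0},
    {"claw": 0.085,"dx": -0.0369,"dy": 0.0343,"dz": 0,"wx": 0,"wy": 0,"wz": 0},
    {"claw": 0.085,"dx": -0.0369,"dy": 0.0343,"dz": 0,"wx": 0,"wy": 0,"wz": 0},
    {"claw": 0.085,"dx": -0.0369,"dy": 0.0343,"dz": 0,"wx": 0,"wy": 0,"wz": 0},
    {"claw": 0.085,"dx": -0.0369,"dy": 0.0343,"dz": 0,"wx": 0,"wy": 0,"wz": 0},
    {"claw": 0.085,"dx": -0.0369,"dy": 0.0343,"dz": 0,"wx": 0,"wy": 0,"wz": 0},
    {"claw": 0.085,"dx": 0,"dy": 0,"dz": 0,"wx": 0,"wy": 0,"wz": 0},
    {"claw": 0.085,"dx": 0,"dy": 0,"dz": 0,"wx": 0,"wy": 0,"wz": 0},
  ],
)

```text
t: 3.22
eef_pos: [0.6203, 0.0603, 0.2557]
tool_rot: [-0.001, 0.738, 0.675, -0.0]
contact_force: [0.1, -0.3, 0.1]
gripper_width: 0.994
grasp_force: 0.0
```

```bash
cat >> h.py <<'E'
from scipy.spatial.transform import Rotation as Rn
def to(p,yaw):
    """print increments to world point p with tool x at yaw+90 deg (yaw = object's yaw)"""
    o=get_obs(); R=q2R(o["tool_rot"]); d=R.T@(np.array(p)-o["eef_pos"])
    a=np.radians(yaw); Rt=np.array([[-np.sin(a),np.cos(a),0],[np.cos(a),np.sin(a),0],[0,0,-1.]])
    w=np.degrees(Rn.from_matrix(R.T@Rt).as_rotvec())
    print("t",round(o["t"],2),"tcp",o["eef_pos"].round(4),"F",np.round(o["contact_force"],1),"d mm",(d*1000).round(1),"w deg",w.round(2),"gw",round(o["gripper_width"],3),"q7",o["q"][6].round(2))
E
python3 - <<'E'
from h import *
im,d,K,Rw,C=cam("wrist"); save("w1",im); np.savez("w1.npz",im=im,d=d,K=K,Rw=Rw,C=C)
P=cloud(d,K,Rw,C);Z=P[...,2];V=cv2.cvtColor(im,cv2.COLOR_RGB2HSV)[...,2]
m=(Z>.105)&(Z<.118)&(abs(P[...,1]-.06)<.08)&(abs(P[...,0]-.62)<.06)
m=cv2.morphologyEx(m.astype(np.uint8),cv2.MORPH_OPEN,np.ones((3,3)))>0
print(cv2.minAreaRect((P[m][:,:2]*1000).astype(np.float32)))
to([.62,.059,.256],-5.1)
E
```

```text
((619.5690307617188, 59.32840347290039), (99.05843353271484, 60.090641021728516), 84.69447326660156)
t 3.27 tcp [0.6201 0.0612 0.2558] F [ 0.5 -0.  -0.1] d mm [-2.2  0.1 -0.2] w deg [-0.08 -0.03  0.13] gw 0.99 q7 -0.04
```

View pics/w1.png

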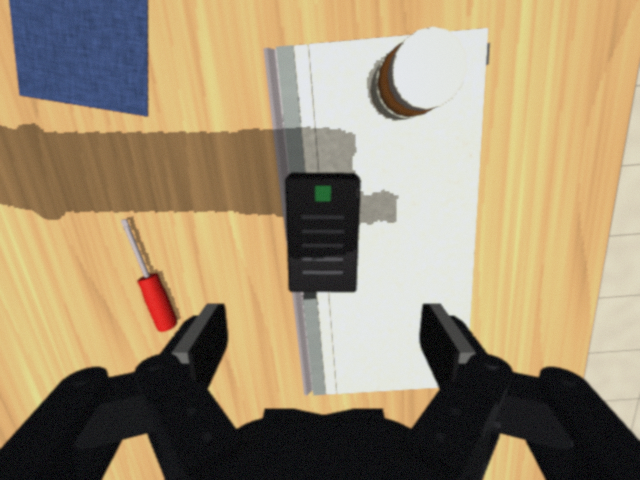

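The wrist view shows the supply box centred at (322,232) between the finger lines, with the bay partly visible under its lower end at (310,297) and the jar clear at (425,70). Lowering.

>>> drive_tool(
  increments=[
    {"claw": 0.085,"dx": -0.002,"dy": 0,"dz": 0.03,"wx": 0,"wy": 0,"wz": 0},
    {"claw": 0.085,"dx": 0,"dy": 0,"dz": 0.04,"wx": 0,"wy": 0,"wz": 0},
    {"claw": 0.085,"dx": 0,"dy": 0,"dz": 0.03,"wx": 0,"wy": 0,"wz": 0},
    {"claw": 0.085,"dx": 0,"dy": 0,"dz": 0.02,"wx": 0,"wy": 0,"wz": 0},
    {"claw": 0.085,"dx": 0,"dy": 0,"dz": 0.015,"wx": 0,"wy": 0,"wz": 0},
    {"claw": 0.085,"dx": 0,"dy": 0,"dz": 0.01,"wx": 0,"wy": 0,"wz": 0},
    {"claw": 0.085,"dx": 0,"dy": 0,"dz": 0.005,"wx": 0,"wy": 0,"wz": 0},
    {"claw": 0.085,"dx": 0,"dy": 0,"dz": 0,"wx": 0,"wy": 0,"wz": 0},
  ],
)

```text
t: 4.28
eef_pos: [0.6208, 0.0578, 0.1065]
tool_rot: [0.0, 0.738, 0.675, 0.0]
contact_force: [-0.7, -0.7, 0.6]
gripper_width: 0.993
grasp_force: 0.0
```

>>> drive_tool(
  newtons=50,
  increments=[
    {"claw": 0.05,"dx": 0,"dy": 0,"dz": 0,"wx": 0,"wy": 0,"wz": 0},
    {"claw": 0.05,"dx": 0,"dy": 0,"dz": 0,"wx": 0,"wy": 0,"wz": 0},
    {"claw": 0.05,"dx": 0,"dy": 0,"dz": 0,"wx": 0,"wy": 0,"wz": 0},
    {"claw": 0.05,"dx": 0,"dy": 0,"dz": 0,"wx": 0,"wy": 0,"wz": 0},
    {"claw": 0.05,"dx": 0,"dy": 0,"dz": 0,"wx": 0,"wy": 0,"wz": 0},
    {"claw": 0.05,"dx": 0,"dy": 0,"dz": 0,"wx": 0,"wy": 0,"wz": 0},
  ],
)

```text
t: 5.03
eef_pos: [0.621, 0.0578, 0.1071]
tool_rot: [0.0, 0.738, 0.675, 0.0]
contact_force: [-1.4, -0.6, 5.6]
gripper_width: 0.693
grasp_force: 55.8
```

>>> drive_tool(
  increments=[
    {"claw": 0.05,"dx": 0,"dy": 0,"dz": -0.01,"wx": 0,"wy": 0,"wz": 0},
    {"claw": 0.05,"dx": 0,"dy": 0,"dz": -0.025,"wx": 0,"wy": 0,"wz": 0},
    {"claw": 0.05,"dx": 0,"dy": 0,"dz": -0.025,"wx": 0,"wy": 0,"wz": 0},
    {"claw": 0.05,"dx": 0,"dy": 0,"dz": 0,"wx": 0,"wy": 0,"wz": 0},
  ],
)

```text
t: 5.52
eef_pos: [0.6218, 0.0578, 0.1682]
tool_rot: [0.001, 0.738, 0.675, 0.002]
contact_force: [-0.4, 1.1, -2.7]
gripper_width: 0.696
grasp_force: 55.0
```

Run:
```python
from h import *
z=np.load("top0.npz"); im,d,K,Rw,C=[z[k] for k in("im","d","K","Rw","C")]
H,S,V=cv2.split(cv2.cvtColor(im,cv2.COLOR_RGB2HSV))
m=((H>100)&(H<130)&(S>100)).astype(np.uint8); m[:280]=0;m[380:]=0;m[:,:180]=0;m[:,290:]=0
m=cv2.morphologyEx(m,cv2.MORPH_OPEN,np.ones((3,3)))
n,l,st,ce=cv2.connectedComponentsWithStats(m); k=1+st[1:,4].argmax(); print(st[k])
p=np.array([ray(u,v,.003,K,Rw,C)[:2] for v,u in np.argwhere(l==k)])
r=cv2.minAreaRect((p*1000).astype(np.float32)); print(r)
to([*(np.array(r[0])/1000),.2],-5.1)
# shelf front lines from w1: depth map slice across x at y below box
z=np.load("w1.npz"); P=cloud(z["d"],z["K"],z["Rw"],z["C"]); im=z["im"]
for v in(90,130,330,345,360): print(v,[(int(u),*(P[v,u]*1000).round(0)[[0,2]].astype(int),int(im[v,u].mean())) for u in range(264,344,4)], P[v,310,1].round(3))
```

```text
[ 195  291   79   79 4473]
((399.1268005371094, 251.62664794921875), (127.52872467041016, 127.55724334716797), 76.05548858642578)
t 5.53 tcp [0.6218 0.0578 0.1682] F [-0.4  1.1 -2.7] d mm [ 173.4 -238.8  -32.5] w deg [ 0.21 -0.06  0.04] gw 0.696 q7 0.02
90 [(264, np.int64(570), np.int64(1), 181), (268, np.int64(575), np.int64(2), 167), (272, np.int64(588), np.int64(75), 142), (276, np.int64(591), np.int64(70), 136), (280, np.int64(594), np.int64(67), 183), (284, np.int64(598), np.int64(74), 168), (288, np.int64(601), np.int64(75), 166), (292, np.int64(605), np.int64(74), 166), (296, np.int64(608), np.int64(75), 166), (300, np.int64(611), np.int64(75), 229), (304, np.int64(614), np.int64(75), 231), (308, np.int64(618), np.int64(75), 230), (312, np.int64(621), np.int64(74), 190), (316, np.int64(624), np.int64(75), 229), (320, np.int64(627), np.int64(75), 229), (324, np.int64(631), np.int64(75), 227), (328, np.int64(634), np.int64(74), 230), (332, np.int64(637), np.int64(75), 230), (336, np.int64(641), np.int64(74), 229), (340, np.int64(644), np.int64(76), 227)] 0.175
130 [(264, np.int6
[... 2577 characters left out ...]
, (276, np.int64(540), np.int64(1), 186), (280, np.int64(545), np.int64(0), 181), (284, np.int64(551), np.int64(1), 183), (288, np.int64(556), np.int64(1), 183), (292, np.int64(561), np.int64(0), 175), (296, np.int64(566), np.int64(-1), 178), (300, np.int64(582), np.int64(72), 169), (304, np.int64(587), np.int64(73), 135), (308, np.int64(590), np.int64(68), 152), (312, np.int64(595), np.int64(74), 152), (316, np.int64(600), np.int64(74), 150), (320, np.int64(604), np.int64(75), 155), (324, np.int64(608), np.int64(75), 221), (328, np.int64(612), np.int64(75), 228), (332, np.int64(617), np.int64(75), 221), (336, np.int64(621), np.int64(74), 226), (340, np.int64(625), np.int64(75), 228)] -0.085
```

>>> drive_tool(
  increments=[
    {"claw": 0.05,"dx": 0.0245,"dy": -0.0341,"dz": 0,"wx": 0,"wy": 0,"wz": 0},
    {"claw": 0.05,"dx": 0.0245,"dy": -0.0341,"dz": 0,"wx": 0,"wy": 0,"wz": 0},
    {"claw": 0.05,"dx": 0.0245,"dy": -0.0341,"dz": 0,"wx": 0,"wy": 0,"wz": 0},
    {"claw": 0.05,"dx": 0.0245,"dy": -0.0341,"dz": 0,"wx": 0,"wy": 0,"wz": 0},
    {"claw": 0.05,"dx": 0.0245,"dy": -0.0341,"dz": 0,"wx": 0,"wy": 0,"wz": 0},
    {"claw": 0.05,"dx": 0.0245,"dy": -0.0341,"dz": 0,"wx": 0,"wy": 0,"wz": 0},
    {"claw": 0.05,"dx": 0.0245,"dy": -0.0341,"dz": 0,"wx": 0,"wy": 0,"wz": 0},
    {"claw": 0.05,"dx": 0,"dy": 0,"dz": 0.02,"wx": 0,"wy": 0,"wz": 4.4},
    {"claw": 0.05,"dx": 0,"dy": 0,"dz": 0.03,"wx": 0,"wy": 0,"wz": 4.4},
    {"claw": 0.05,"dx": 0,"dy": 0,"dz": 0.03,"wx": 0,"wy": 0,"wz": 0},
    {"claw": 0.05,"dx": 0,"dy": 0,"dz": 0.02,"wx": 0,"wy": 0,"wz": 0},
    {"claw": 0.05,"dx": 0,"dy": 0,"dz": 0,"wx": 0,"wy": 0,"wz": 0},
  ],
)

```text
t: 7.02
eef_pos: [0.3966, 0.2485, 0.0646]
tool_rot: [0.0, 0.787, 0.617, -0.002]
contact_force: [-0.7, 0.1, -2.9]
gripper_width: 0.69
grasp_force: 54.9
```

Run:
```python
from h import *
to([.399,.2516,.036],-13.9)
```

```text
t 7.03 tcp [0.3966 0.2485 0.0646] F [-0.7  0.1 -2.9] d mm [ 3.7  1.7 28.6] w deg [-0.13  0.22  0.04] gw 0.69 q7 -0.54
```

>>> drive_tool(
  increments=[
    {"claw": 0.05,"dx": 0.0023,"dy": 0.0017,"dz": 0.01,"wx": 0,"wy": 0,"wz": 0},
    {"claw": 0.05,"dx": 0,"dy": 0,"dz": 0.008,"wx": 0,"wy": 0,"wz": 0},
    {"claw": 0.05,"dx": 0,"dy": 0,"dz": 0.005,"wx": 0,"wy": 0,"wz": 0},
    {"claw": 0.05,"dx": 0,"dy": 0,"dz": 0.003,"wx": 0,"wy": 0,"wz": 0},
    {"claw": 0.05,"dx": 0,"dy": 0,"dz": 0.002,"wx": 0,"wy": 0,"wz": 0},
    {"claw": 0.05,"dx": 0,"dy": 0,"dz": 0,"wx": 0,"wy": 0,"wz": 0},
  ],
)

```text
t: 7.78
eef_pos: [0.4001, 0.2515, 0.0383]
tool_rot: [-0.0, 0.787, 0.617, -0.0]
contact_force: [0.1, 0.1, -2.0]
gripper_width: 0.691
grasp_force: 55.0
```

>>> drive_tool(
  increments=[
    {"claw": 0.05,"dx": 0,"dy": 0,"dz": 0.0015,"wx": 0,"wy": 0,"wz": 0},
    {"claw": 0.05,"dx": 0,"dy": 0,"dz": 0.001,"wx": 0,"wy": 0,"wz": 0},
    {"claw": 0.05,"dx": 0,"dy": 0,"dz": 0,"wx": 0,"wy": 0,"wz": 0},
  ],
)

```text
t: 8.15
eef_pos: [0.4001, 0.2515, 0.0357]
tool_rot: [-0.0, 0.787, 0.617, -0.0]
contact_force: [-0.4, 0.8, -1.7]
gripper_width: 0.691
grasp_force: 55.0
```

>>> drive_tool(
  increments=[
    {"claw": 0.05,"dx": 0,"dy": 0,"dz": 0.001,"wx": 0,"wy": 0,"wz": 0},
    {"claw": 0.05,"dx": 0,"dy": 0,"dz": 0.001,"wx": 0,"wy": 0,"wz": 0},
    {"claw": 0.05,"dx": 0,"dy": 0,"dz": 0,"wx": 0,"wy": 0,"wz": 0},
  ],
)

```text
t: 8.52
eef_pos: [0.4003, 0.2515, 0.035]
tool_rot: [-0.001, 0.787, 0.617, 0.0]
contact_force: [-5.5, -2.0, 18.3]
gripper_width: 0.693
grasp_force: 57.7
```

>>> drive_tool(
  increments=[
    {"claw": 0.05,"dx": 0,"dy": 0,"dz": -0.001,"wx": 0,"wy": 0,"wz": 0},
    {"claw": 0.075,"dx": 0,"dy": 0,"dz": 0,"wx": 0,"wy": 0,"wz": 0},
    {"claw": 0.08,"dx": 0,"dy": 0,"dz": 0,"wx": 0,"wy": 0,"wz": 0},
    {"claw": 0.085,"dx": 0,"dy": 0,"dz": 0,"wx": 0,"wy": 0,"wz": 0},
    {"claw": 0.085,"dx": 0,"dy": 0,"dz": 0,"wx": 0,"wy": 0,"wz": 0},
    {"claw": 0.085,"dx": 0,"dy": 0,"dz": -0.01,"wx": 0,"wy": 0,"wz": 0},
    {"claw": 0.085,"dx": 0,"dy": 0,"dz": -0.03,"wx": 0,"wy": 0,"wz": 0},
    {"claw": 0.085,"dx": 0,"dy": 0,"dz": -0.05,"wx": 0,"wy": 0,"wz": 0},
    {"claw": 0.085,"dx": 0,"dy": 0,"dz": -0.05,"wx": 0,"wy": 0,"wz": 0},
    {"claw": 0.085,"dx": 0,"dy": 0,"dz": -0.03,"wx": 0,"wy": 0,"wz": 0},
    {"claw": 0.085,"dx": 0,"dy": 0,"dz": 0,"wx": 0,"wy": 0,"wz": 0},
  ],
)

```text
t: 9.9
eef_pos: [0.4012, 0.2524, 0.2073]
tool_rot: [-0.001, 0.787, 0.617, 0.003]
contact_force: [-0.2, 0.9, -0.5]
gripper_width: 0.997
grasp_force: 0.0
```

Run:
```python
from h import *
im,d,K,Rw,C=cam("wrist")
P=cloud(d,K,Rw,C);Z=P[...,2]
m=(Z>.033)&(Z<.048)&(abs(P[...,1]-.25)<.09)&(abs(P[...,0]-.4)<.07)
m=cv2.morphologyEx(m.astype(np.uint8),cv2.MORPH_OPEN,np.ones((3,3)))>0
print("box",cv2.minAreaRect((P[m][:,:2]*1000).astype(np.float32)))
H,S,V=cv2.split(cv2.cvtColor(im,cv2.COLOR_RGB2HSV))
m=((H>100)&(H<130)&(S>100)&(Z<.01)); m=cv2.morphologyEx(m.astype(np.uint8),cv2.MORPH_OPEN,np.ones((3,3)))>0
print("mat",m.sum(),cv2.minAreaRect((P[m][:,:2]*1000).astype(np.float32)))
save("w2",im)
to([.437,-.2566,.25],14.2)
```

```text
box ((400.7724914550781, 252.5703887939453), (99.83472442626953, 60.03757858276367), 76.19770812988281)
mat 8435 ((398.3500061035156, 253.0736846923828), (126.24872589111328, 126.24179077148438), 75.82894897460938)
t 9.95 tcp [0.4003 0.2519 0.2058] F [-0.8 -0.4 -1.3] d mm [-484.8  157.3  -45.4] w deg [  0.07  -0.14 -28.04] gw 0.995 q7 -0.73
```

>>> drive_tool(
  increments=[
    {"claw": 0.085,"dx": 0,"dy": 0,"dz": -0.015,"wx": 0,"wy": 0,"wz": -9.35},
    {"claw": 0.085,"dx": 0,"dy": 0,"dz": -0.015,"wx": 0,"wy": 0,"wz": -9.35},
    {"claw": 0.085,"dx": 0,"dy": 0,"dz": -0.015,"wx": 0,"wy": 0,"wz": -9.35},
    {"claw": 0.085,"dx": -0.0437,"dy": 0.0096,"dz": 0,"wx": 0,"wy": 0,"wz": 0},
    {"claw": 0.085,"dx": -0.0437,"dy": 0.0096,"dz": 0,"wx": 0,"wy": 0,"wz": 0},
    {"claw": 0.085,"dx": -0.0437,"dy": 0.0096,"dz": 0,"wx": 0,"wy": 0,"wz": 0},
    {"claw": 0.085,"dx": -0.0437,"dy": 0.0096,"dz": 0,"wx": 0,"wy": 0,"wz": 0},
    {"claw": 0.085,"dx": -0.0437,"dy": 0.0096,"dz": 0,"wx": 0,"wy": 0,"wz": 0},
    {"claw": 0.085,"dx": -0.0403,"dy": -0.0272,"dz": 0,"wx": 0,"wy": 0,"wz": 0},
    {"claw": 0.085,"dx": -0.0403,"dy": -0.0272,"dz": 0,"wx": 0,"wy": 0,"wz": 0},
    {"claw": 0.085,"dx": -0.0403,"dy": -0.0272,"dz": 0,"wx": 0,"wy": 0,"wz": 0},
    {"claw": 0.085,"dx": -0.0403,"dy": -0.0272,"dz": 0,"wx": 0,"wy": 0,"wz": 0},
    {"claw": 0.085,"dx": -0.0403,"dy": -0.0272,"dz": 0,"wx": 0,"wy": 0,"wz": 0},
    {"claw": 0.085,"dx": -0.0403,"dy": -0.0272,"dz": 0,"wx": 0,"wy": 0,"wz": 0},
    {"claw": 0.085,"dx": -0.0403,"dy": -0.0272,"dz": 0,"wx": 0,"wy": 0,"wz": 0},
    {"claw": 0.085,"dx": 0,"dy": 0,"dz": 0,"wx": 0,"wy": 0,"wz": 0},
    {"claw": 0.085,"dx": 0,"dy": 0,"dz": 0,"wx": 0,"wy": 0,"wz": 0},
  ],
)

```text
t: 12.08
eef_pos: [0.3844, -0.2681, 0.2489]
tool_rot: [-0.001, 0.614, 0.789, -0.0]
contact_force: [-0.0, 0.5, -0.3]
gripper_width: 0.993
grasp_force: 0.0
```

Run:
```python
from h import *
im,d,K,Rw,C=cam("wrist"); save("w3",im)
P=cloud(d,K,Rw,C);Z=P[...,2]
H,S,V=cv2.split(cv2.cvtColor(im,cv2.COLOR_RGB2HSV))
m=(Z>.068)&(Z<.08)&(abs(P[...,1]+.257)<.08)&(abs(P[...,0]-.43)<.05)
print("holder",m.sum(),cv2.minAreaRect((P[m][:,:2]*1000).astype(np.float32)))
ys=(H>20)&(H<35)&(S>150); print(np.median(P[m],0))
to([.429,-.2566,.25],14.2)
# shelf / bay from top camera, now uncovered
im,d,K,Rw,C=cam("top"); save("top1",im); np.savez("top1.npz",im=im,d=d,K=K,Rw=Rw,C=C)
H,S,V=cv2.split(cv2.cvtColor(im,cv2.COLOR_RGB2HSV))
m=((H<8)|(H>172))&(S>130); m[:190]=0;m[240:]=0;m[:,:260]=0;m[:,440:]=0
p=np.array([ray(u,v,.059,K,Rw,C)[:2] for v,u in np.argwhere(m)])*1000
print("red",m.sum(),cv2.minAreaRect(p.astype(np.float32)))
```

```text
holder 944 ((427.5823059082031, -257.17755126953125), (8.831056594848633, 90.19844818115234), 14.259576797485352)
[ 0.42645922 -0.25373471  0.0727064 ]
t 12.12 tcp [ 0.3848 -0.2676  0.249 ] F [0.2 0.  0.4] d mm [-0.2 45.5 -1.1] w deg [-0.08 -0.06  0.06] gw 0.995 q7 0.94
red 342 ((602.3311767578125, 38.137939453125), (99.1924057006836, 11.426556587219238), 88.33866882324219)
```

View pics/w3.png

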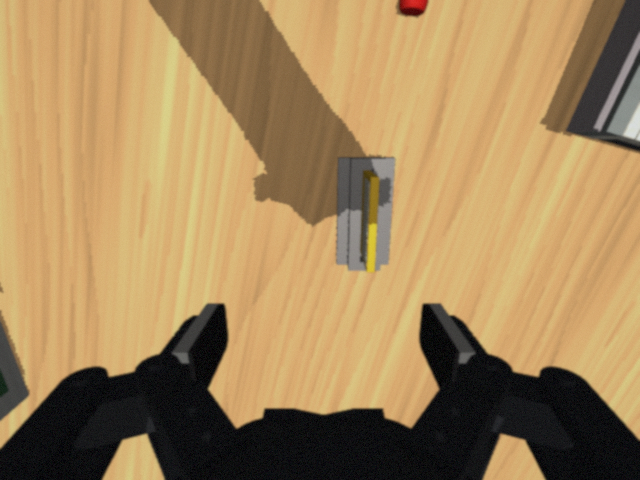

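The holder's top edge runs from (374,172) to (372,270) in the stand, which is clear of the other objects. Its left face is too thin to judge, so I'll enlarge it.

Run:
```python
import cv2,numpy as np
a=cv2.imread("pics/w3.png")[150:280,320:420]; b=cv2.imread("pics/scene0.png")[175:230,200:275]
a=cv2.resize(a,(400,520),interpolation=0); b=cv2.resize(b,(390,286),interpolation=0)
c=np.zeros((520,790,3),np.uint8); c[:,:400]=a; c[:286,400:]=b; cv2.imwrite("pics/z1.png",c)
```

```text
(no output)
```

View pics/z1.png

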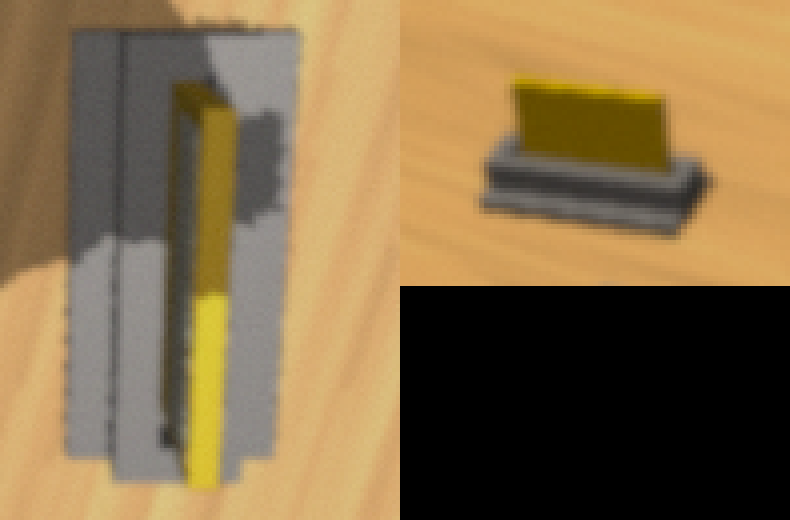

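The left face of the holder shows the pale card, and the scene view shows the far side plain yellow. So the card faces the robot and the holder's yaw is about +14.2°. Grasping.

>>> drive_tool(
  increments=[
    {"claw": 0.05,"dx": 0,"dy": 0.022,"dz": 0.03,"wx": 0,"wy": 0,"wz": 0},
    {"claw": 0.05,"dx": 0,"dy": 0.022,"dz": 0.03,"wx": 0,"wy": 0,"wz": 0},
    {"claw": 0.05,"dx": 0,"dy": 0,"dz": 0.04,"wx": 0,"wy": 0,"wz": 0},
    {"claw": 0.05,"dx": 0,"dy": 0,"dz": 0.03,"wx": 0,"wy": 0,"wz": 0},
    {"claw": 0.05,"dx": 0,"dy": 0,"dz": 0.025,"wx": 0,"wy": 0,"wz": 0},
    {"claw": 0.05,"dx": 0,"dy": 0,"dz": 0.016,"wx": 0,"wy": 0,"wz": 0},
    {"claw": 0.05,"dx": 0,"dy": 0,"dz": 0.01,"wx": 0,"wy": 0,"wz": 0},
    {"claw": 0.05,"dx": 0,"dy": 0,"dz": 0,"wx": 0,"wy": 0,"wz": 0},
    {"claw": 0.05,"dx": 0,"dy": 0,"dz": 0,"wx": 0,"wy": 0,"wz": 0},
  ],
)

```text
t: 13.3
eef_pos: [0.428, -0.2581, 0.0694]
tool_rot: [0.001, 0.614, 0.789, 0.0]
contact_force: [0.8, 0.6, 1.1]
gripper_width: 0.585
grasp_force: 0.0
```

Run:
```python
from h import *
to([.4276,-.2572,.068],14.2)
```

```text
t 13.3 tcp [ 0.428  -0.2581  0.0694] F [0.8 0.6 1.1] d mm [ 1.  -0.2  1.4] w deg [ 0.06  0.04 -0.  ] gw 0.585 q7 1.22
```

>>> drive_tool(
  newtons=60,
  increments=[
    {"claw": 0.03,"dx": 0.001,"dy": 0,"dz": 0.001,"wx": 0,"wy": 0,"wz": 0},
    {"claw": 0.015,"dx": 0,"dy": 0,"dz": 0,"wx": 0,"wy": 0,"wz": 0},
    {"claw": 0.0,"dx": 0,"dy": 0,"dz": 0,"wx": 0,"wy": 0,"wz": 0},
    {"claw": 0.0,"dx": 0,"dy": 0,"dz": 0,"wx": 0,"wy": 0,"wz": 0},
    {"claw": 0.0,"dx": 0,"dy": 0,"dz": 0,"wx": 0,"wy": 0,"wz": 0},
    {"claw": 0.0,"dx": 0,"dy": 0,"dz": 0,"wx": 0,"wy": 0,"wz": 0},
    {"claw": 0.0,"dx": 0,"dy": 0,"dz": 0,"wx": 0,"wy": 0,"wz": 0},
  ],
)

```text
t: 14.18
eef_pos: [0.4275, -0.257, 0.0682]
tool_rot: [0.0, 0.614, 0.789, 0.0]
contact_force: [-1.0, 1.1, 6.0]
gripper_width: 0.083
grasp_force: 59.2
```

Run:
```python
from h import *
to([.60,-.08,.22],-0.8)
```

```text
t 14.18 tcp [ 0.4275 -0.257   0.0682] F [-1.   1.1  6. ] d mm [ 129.3  210.7 -151.7] w deg [ 4.0e-02 -1.0e-02  1.5e+01] gw 0.083 q7 1.22
```

>>> drive_tool(
  increments=[
    {"claw": 0.0,"dx": 0,"dy": 0,"dz": -0.012,"wx": 0,"wy": 0,"wz": 0},
    {"claw": 0.0,"dx": 0,"dy": 0,"dz": -0.02,"wx": 0,"wy": 0,"wz": 0},
    {"claw": 0.0,"dx": 0,"dy": 0,"dz": -0.04,"wx": 0,"wy": 0,"wz": 0},
    {"claw": 0.0,"dx": 0,"dy": 0,"dz": -0.05,"wx": 0,"wy": 0,"wz": 0},
    {"claw": 0.0,"dx": 0,"dy": 0,"dz": -0.03,"wx": 0,"wy": 0,"wz": 0},
    {"claw": 0.0,"dx": 0.0215,"dy": 0.0351,"dz": 0,"wx": 0,"wy": 0,"wz": 0},
    {"claw": 0.0,"dx": 0.0215,"dy": 0.0351,"dz": 0,"wx": 0,"wy": 0,"wz": 0},
    {"claw": 0.0,"dx": 0.0215,"dy": 0.0351,"dz": 0,"wx": 0,"wy": 0,"wz": 0},
    {"claw": 0.0,"dx": 0.0215,"dy": 0.0351,"dz": 0,"wx": 0,"wy": 0,"wz": 0},
    {"claw": 0.0,"dx": 0.0215,"dy": 0.0351,"dz": 0,"wx": 0,"wy": 0,"wz": 0},
    {"claw": 0.0,"dx": 0.0215,"dy": 0.0351,"dz": 0,"wx": 0,"wy": 0,"wz": 0},
    {"claw": 0.0,"dx": 0,"dy": 0,"dz": 0,"wx": 0,"wy": 0,"wz": 7.5},
    {"claw": 0.0,"dx": 0,"dy": 0,"dz": 0,"wx": 0,"wy": 0,"wz": 7.5},
    {"claw": 0.0,"dx": 0,"dy": 0,"dz": 0,"wx": 0,"wy": 0,"wz": 0},
    {"claw": 0.0,"dx": 0,"dy": 0,"dz": 0,"wx": 0,"wy": 0,"wz": 0},
  ],
)

```text
t: 16.05
eef_pos: [0.5996, -0.0803, 0.22]
tool_rot: [0.0, 0.711, 0.703, -0.0]
contact_force: [0.5, -0.8, -1.1]
gripper_width: 0.083
grasp_force: 58.5
```

Run:
```python
from h import *
im,d,K,Rw,C=cam("wrist"); save("w4",im); np.savez("w4.npz",im=im,d=d,K=K,Rw=Rw,C=C)
P=cloud(d,K,Rw,C)
H,S,V=cv2.split(cv2.cvtColor(im,cv2.COLOR_RGB2HSV))
m=(((H<8)|(H>172))&(S>130)).astype(np.uint8)
n,l,st,ce=cv2.connectedComponentsWithStats(m)
for k in range(1,n):
    if st[k,4]>60:
        p=np.array([ray(u,v,.059,K,Rw,C)[:2] for v,u in np.argwhere(l==k)])*1000
        print(st[k],cv2.minAreaRect(p.astype(np.float32)),np.median(P[l==k][:,2]))
y=(H>20)&(H<35)&(S>150)&(P[...,2]>.13)
print("yellow",y.sum(),P[y].min(0),P[y].max(0))
to([.60,-.08,.22],-0.8)
```

```text
[ 314    1   17  147 2347] ((600.4105834960938, 39.44585037231445), (100.04736328125, 11.976455688476562), 89.46269226074219) 0.05905807741749064
[ 102  134   48   77 2115] ((438.1998291015625, -29.32097816467285), (24.474205017089844, 60.9383544921875), 7.718390464782715) 0.02349820133659708
yellow 3993 [ 0.54533537 -0.11496004  0.16435077] [ 0.66009446 -0.00281462  0.33761741]
t 16.1 tcp [ 0.5997 -0.0803  0.22  ] F [-0.1 -0.5 -0. ] d mm [ 0.3  0.3 -0. ] w deg [ 0.   -0.01  0.1 ] gw 0.082 q7 0.44
```

View pics/w4.png

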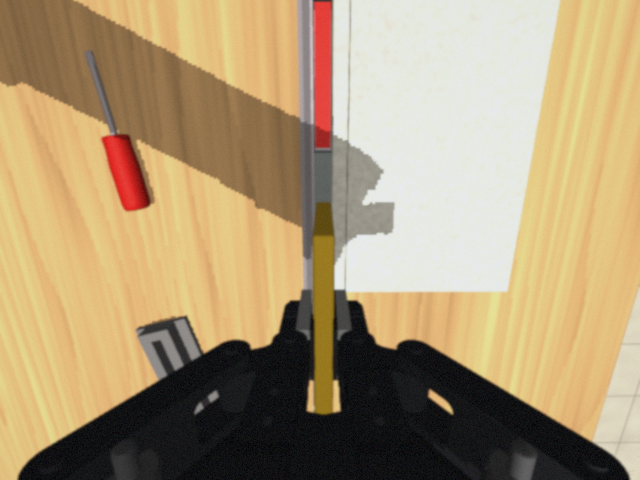

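The wrist view shows the red seat bar at columns 314–331, rows 1–148, lined up with the held holder at column 323. The driver and the empty stand are undisturbed.

>>> drive_tool(
  increments=[
    {"claw": 0.0,"dx": 0.03,"dy": -0.001,"dz": 0,"wx": 0,"wy": 0,"wz": -0.2},
    {"claw": 0.0,"dx": 0.04,"dy": 0,"dz": 0,"wx": 0,"wy": 0,"wz": 0},
    {"claw": 0.0,"dx": 0.03,"dy": 0,"dz": 0,"wx": 0,"wy": 0,"wz": 0},
    {"claw": 0.0,"dx": 0.0195,"dy": 0,"dz": 0.02,"wx": 0,"wy": 0,"wz": 0},
    {"claw": 0.0,"dx": 0,"dy": 0,"dz": 0.03,"wx": 0,"wy": 0,"wz": 0},
    {"claw": 0.0,"dx": 0,"dy": 0,"dz": 0.02,"wx": 0,"wy": 0,"wz": 0},
    {"claw": 0.0,"dx": 0,"dy": 0,"dz": 0,"wx": 0,"wy": 0,"wz": 0},
    {"claw": 0.0,"dx": 0,"dy": 0,"dz": 0,"wx": 0,"wy": 0,"wz": 0},
  ],
)

```text
t: 17.1
eef_pos: [0.6006, 0.0384, 0.1504]
tool_rot: [0.0, 0.711, 0.703, 0.0]
contact_force: [-1.3, 0.3, -1.3]
gripper_width: 0.08
grasp_force: 58.6
```

Run:
```python
from h import *
to([.6004,.0394,.1395],-0.54)
im,d,K,Rw,C=cam("wrist"); save("w5",im)
P=cloud(d,K,Rw,C)
H,S,V=cv2.split(cv2.cvtColor(im,cv2.COLOR_RGB2HSV))
y=(H>20)&(H<35)&(S>150)&(abs(P[...,2]-.14)<.012)&(abs(P[...,0]-.6)<.02)
print("holder top",y.sum(),np.median(P[y],0),cv2.minAreaRect((P[y][:,:2]*1000).astype(np.float32)))
im,d,K,Rw,C=cam("scene"); save("s5",im[200:330,180:380])
```

```text
t 17.1 tcp [0.6006 0.0384 0.1504] F [-1.3  0.3 -1.3] d mm [ 1.  -0.3 10.9] w deg [ 0.05  0.02 -0.13] gw 0.08 q7 0.31
holder top 283 [0.60177402 0.0827938  0.14198333] ((601.1356811523438, 66.04027557373047), (9.06921100616455, 34.18124008178711), 0.3630751371383667)
```

View pics/w5.png

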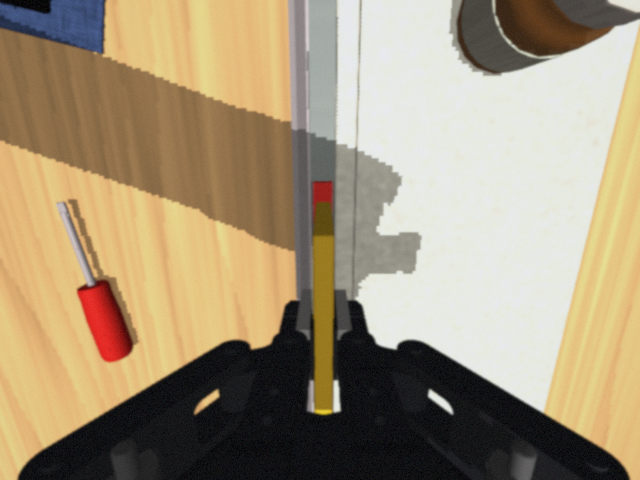

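Holder and red seat share the same columns (314–332), centred in the bay (309–336). Inserting.

>>> drive_tool(
  increments=[
    {"claw": 0.0,"dx": 0.001,"dy": 0,"dz": 0.007,"wx": 0,"wy": 0,"wz": 0},
    {"claw": 0.0,"dx": 0,"dy": 0,"dz": 0.007,"wx": 0,"wy": 0,"wz": 0},
    {"claw": 0.0,"dx": 0,"dy": 0,"dz": 0.007,"wx": 0,"wy": 0,"wz": 0},
    {"claw": 0.0,"dx": 0,"dy": 0,"dz": 0.006,"wx": 0,"wy": 0,"wz": 0},
    {"claw": 0.0,"dx": 0,"dy": 0,"dz": 0,"wx": 0,"wy": 0,"wz": 0},
    {"claw": 0.0,"dx": 0,"dy": 0,"dz": 0,"wx": 0,"wy": 0,"wz": 0},
  ],
)

```text
t: 17.95
eef_pos: [0.6003, 0.0401, 0.1229]
tool_rot: [0.0, 0.711, 0.703, 0.0]
contact_force: [0.5, -0.0, -1.3]
gripper_width: 0.083
grasp_force: 58.6
```

No contact so far. Pressing on in small steps.

>>> drive_tool(
  increments=[
    {"claw": 0.0,"dx": 0,"dy": 0,"dz": 0.002,"wx": 0,"wy": 0,"wz": 0},
    {"claw": 0.0,"dx": 0,"dy": 0,"dz": 0.002,"wx": 0,"wy": 0,"wz": 0},
    {"claw": 0.0,"dx": 0,"dy": 0,"dz": 0.002,"wx": 0,"wy": 0,"wz": 0},
    {"claw": 0.0,"dx": 0,"dy": 0,"dz": 0,"wx": 0,"wy": 0,"wz": 0},
    {"claw": 0.0,"dx": 0,"dy": 0,"dz": 0,"wx": 0,"wy": 0,"wz": 0},
  ],
)

```text
t: 18.58
eef_pos: [0.6003, 0.0403, 0.1171]
tool_rot: [0.0, 0.711, 0.703, 0.0]
contact_force: [-1.7, 0.6, 4.8]
gripper_width: 0.083
grasp_force: 59.5
```

>>> drive_tool(
  increments=[
    {"claw": 0.0,"dx": 0,"dy": 0,"dz": 0.0015,"wx": 0,"wy": 0,"wz": 0},
    {"claw": 0.0,"dx": 0,"dy": 0,"dz": 0.0015,"wx": 0,"wy": 0,"wz": 0},
    {"claw": 0.0,"dx": 0,"dy": 0,"dz": 0,"wx": 0,"wy": 0,"wz": 0},
    {"claw": 0.0,"dx": 0,"dy": 0,"dz": 0,"wx": 0,"wy": 0,"wz": 0},
  ],
)

```text
t: 19.08
eef_pos: [0.6003, 0.0403, 0.1141]
tool_rot: [0.0, 0.711, 0.703, 0.0]
contact_force: [-1.5, 1.4, 6.5]
gripper_width: 0.084
grasp_force: 59.7
```

>>> drive_tool(
  increments=[
    {"claw": 0.0,"dx": 0,"dy": 0,"dz": 0.001,"wx": 0,"wy": 0,"wz": 0},
    {"claw": 0.0,"dx": 0,"dy": 0,"dz": 0.001,"wx": 0,"wy": 0,"wz": 0},
    {"claw": 0.0,"dx": 0,"dy": 0,"dz": 0,"wx": 0,"wy": 0,"wz": 0},
    {"claw": 0.0,"dx": 0,"dy": 0,"dz": 0,"wx": 0,"wy": 0,"wz": 0},
  ],
)

```text
t: 19.58
eef_pos: [0.6004, 0.0403, 0.1123]
tool_rot: [0.0, 0.711, 0.703, 0.0]
contact_force: [-1.5, 1.6, 6.8]
gripper_width: 0.088
grasp_force: 59.8
```

>>> drive_tool(
  increments=[
    {"claw": 0.0,"dx": 0,"dy": 0,"dz": 0.0005,"wx": 0,"wy": 0,"wz": 0},
    {"claw": 0.0,"dx": 0,"dy": 0,"dz": 0.0005,"wx": 0,"wy": 0,"wz": 0},
    {"claw": 0.0,"dx": 0,"dy": 0,"dz": 0,"wx": 0,"wy": 0,"wz": 0},
    {"claw": 0.0,"dx": 0,"dy": 0,"dz": 0,"wx": 0,"wy": 0,"wz": 0},
  ],
)

```text
t: 20.08
eef_pos: [0.6004, 0.0403, 0.1113]
tool_rot: [0.0, 0.711, 0.703, 0.0]
contact_force: [-1.7, -0.5, 7.3]
gripper_width: 0.076
grasp_force: 59.8
```

>>> drive_tool(
  increments=[
    {"claw": 0.0,"dx": 0,"dy": 0,"dz": 0.0005,"wx": 0,"wy": 0,"wz": 0},
    {"claw": 0.0,"dx": 0,"dy": 0,"dz": 0.0003,"wx": 0,"wy": 0,"wz": 0},
    {"claw": 0.0,"dx": 0,"dy": 0,"dz": 0,"wx": 0,"wy": 0,"wz": 0},
    {"claw": 0.0,"dx": 0,"dy": 0,"dz": 0,"wx": 0,"wy": 0,"wz": 0},
  ],
)

```text
t: 20.58
eef_pos: [0.6005, 0.0403, 0.1111]
tool_rot: [-0.0, 0.711, 0.703, 0.001]
contact_force: [-3.8, 1.2, 13.8]
gripper_width: 0.083
grasp_force: 60.9
```

The force has stepped up with almost no travel, so the seat is on its hard stop. One check before handing in.

Run:
```python
from h import *
im,d,K,Rw,C=cam("wrist"); P=cloud(d,K,Rw,C)
H,S,V=cv2.split(cv2.cvtColor(im,cv2.COLOR_RGB2HSV))
y=(H>20)&(H<35)&(S>150)&(abs(P[...,2]-.11)<.02)&(abs(P[...,0]-.6)<.012)&(P[...,1]>.055)
print("holder top z",y.sum(),np.percentile(P[y][:,2],[50,75,90]), "shelf z",np.median(P[150:200,380:440,2]))
sc,sd,K2,R2,C2=cam("scene"); Q=cloud(sd,K2,R2,C2)
h=cv2.cvtColor(sc,cv2.COLOR_RGB2HSV); y=(h[...,0]>18)&(h[...,0]<36)&(h[...,1]>170)&(abs(Q[...,0]-.605)<.02)&(abs(Q[...,1]-.04)<.06)&(Q[...,2]>.07)&(Q[...,2]<.13)
print("scene",y.sum(),Q[y].min(0),Q[y].max(0))
c=np.zeros((480,790,3),np.uint8); c[:,:400]=cv2.resize(im[100:340,220:420],(400,480)); c[:,400:]=cv2.resize(sc[180:360,180:326],(390,480)); save("z2",c)
to([.6005,.0403,.1111],-.6)
```

```text
holder top z 1812 [0.11577562 0.1162455  0.11666291] shelf z 0.07494226713359964
scene 340 [ 0.59618538 -0.00234269  0.0729759 ] [0.61971747 0.08670062 0.11844984]
t 20.68 tcp [0.6005 0.0403 0.1112] F [-3.5  1.  13.6] d mm [0.  0.  0.1] w deg [ 0.03 -0.06 -0.01] gw 0.085 q7 0.34
```

View pics/z2.png

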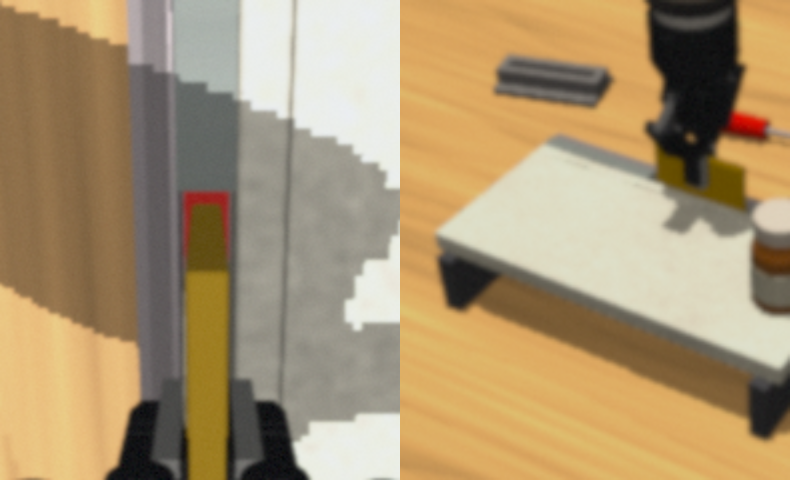

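The holder is upright in the bay, with the red seat visible at (205,215) and its top at z = 0.116 m. That is 41 mm above the shelf, so it is home, and the jar and driver haven't moved.

```bash
python3 -c "from station import *; print(hand_in())"
```

```text
the job is handed in; nothing more can be done
None
```

The supply box is centred on the mat, and the label holder is held pressed home in the bay, card facing out, at about 14 N; I handed the job in at about 21 s and saw no judge's verdict.

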